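# Dry-fit a cabinet-door corner on the squaring board

## Task

Dry-fit the door corner on the squaring board, one piece at a time, lying flat on the board: first push the long stile, already lying there askew, along the far fence and tight into the corner of the two fences; then lay the shorter rail square to it, tight along the left fence with its end butted against the stile. Last, pack the thick glue block tight into the inside corner of stile and rail, its longer side along the rail. Leave the three pieces tight and square, let go of them, and do not disturb the tin, glue bottle, sanding block or square offcut.

Things in the scene. Friction and masses are not known exactly. Their poses are not given: they have to be found in the camera images.
- corner (a point): Inner corner of the two fences, on the upper face of a fixed pale plywood board (230 x 240, 12 mm thick, on the bench). Axes: x away from the robot (turned up to 0.2 rad), y to its left, z up. Far fence along y at x > 0, left fence along x at y > 0: strips 18 mm wide, only 10 mm tall above the board. Free area: 212 mm towards -x, 222 mm towards -y.
- stile_mid (a point): Centre (half-way up) of the stile: dark wood bar 160 mm (its x) x 45 mm (its y) x 35 mm tall, about 0.16 kg, loose. It starts lying on the board, off the fences and askew by up to about 0.2 rad, roughly along the far fence. It belongs with its long side against the far fence and its end against the left fence.
- rail_mid (a point): Centre (half-way up) of the rail: dark wood bar 100 mm (its x) x 45 mm (its y) x 35 mm tall, about 0.10 kg, loose. It starts flat on the bench, right of the board. It belongs on the board at right angles to the stile, long side against the left fence, end against the stile.
- block_mid (a point): Centre (half-way up) of the glue block: dark wood, 80 mm (its x) x 55 mm (its y) x 50 mm tall (15 mm taller than stile and rail), about 0.14 kg, loose. Starts flat on the bench, right of the board; rail and block may have exchanged places. It belongs on the board, an 80 mm side against the rail and a 55 mm side against the stile.
- tin_mid (a point): Bystander: upright round tin of wood stain, 84 mm in diameter, 105 mm tall; point 50 mm above its underside, on its axis.
- glue_mid (a point): Bystander: upright glue bottle, 56 mm in diameter, 160 mm tall; point 80 mm above its underside, on its axis.
- sander_mid (a point): Bystander: cork sanding block 110 x 65 x 28 mm lying on the bench; its centre.
- offcut_mid (a point): Bystander: pale square offcut 60 x 60 x 18 mm lying on the bench; its centre.
Mind the look-alikes: they are no part of the job. What is shaped like the part that bears block_mid but blue is not meant. What is shaped like the part that bears rail_mid but blue or green is not meant.

How it is judged:
On the way, in this order (a step that is already met when the one before it is completed fails the run):
1. the stile lies flat, tight against both fences (x of stile_mid in the frame of corner between -0.0255 and -0.0195 m and y of stile_mid in the frame of corner between -0.084 and -0.077 m and z of stile_mid in the frame of corner between 0.0135 and 0.0215 m and angle between the x axis of stile_mid and the y axis of corner, either way round below 0.035 rad), for 0.2 s.
2. the rail lies flat, tight against the left fence and the stile, with the stile still home (all of step 1 and x of rail_mid in the frame of corner between -0.1 and -0.092 m and y of rail_mid in the frame of corner between -0.0255 and -0.0195 m and z of rail_mid in the frame of corner between 0.0135 and 0.0215 m and angle between the x axis of rail_mid and the x axis of corner, either way round below 0.04 rad), for 0.2 s.
3. the block stands tight against rail and stile, both still home (all of step 2 and x of block_mid in the frame of corner between -0.09 and -0.082 m and y of block_mid in the frame of corner between -0.0775 and -0.0695 m and z of block_mid in the frame of corner between 0.021 and 0.029 m and angle between the x axis of block_mid and the x axis of corner, either way round below 0.05 rad), for 0.2 s.
At the end, for the whole second after the job is handed in: All three lie flat on the board (4 mm), released and at rest; off their ideal tight places by at most: stile 3 mm from the far fence, 4 mm from the left one, 0.035 rad; rail 5 mm along and 3 mm across the left fence, 0.04 rad; block 5 mm each way, 0.05 rad (all of step 3 and contact force between each of stile, rail, block and the fingers below 0.1 N and linear speed of each of stile, rail, block below 0.01 m/s); the robot touches nothing.
It fails at once if the tin is moved by more than 30 mm (distance of tin_mid from where it was at the start of the episode above 0.03 m).
It fails at once if the glue bottle is moved by more than 30 mm (distance of glue_mid from where it was at the start of the episode above 0.03 m).
It fails at once if the sanding block is moved by more than 30 mm (distance of sander_mid from where it was at the start of the episode above 0.03 m).
It fails at once if the square offcut is moved by more than 30 mm (distance of offcut_mid from where it was at the start of the episode above 0.03 m).
It also fails if it takes over 72 s, if anything falls off the work surface, if the arm or the gripper's body presses on something with over 40 N, if the wrist force passes 120 N, or if a joint passes its speed limit or range.

## Robot

A 7-joint arm with a two-finger parallel gripper is mounted at the origin on the work surface. World frame = base frame: x ahead of the robot, y to its left, z up, the work surface at z = 0. Lengths are in m, angles in rad, forces in N, time in s.
With the tool pointing down it reaches from about 0.4 to 0.85 m from the base axis. Payload 4.5 kg.
Tool frame: the origin (TCP) lies at the very end of the fingers, on their centre line; the grasp point (between the pads) lies 19 mm behind it (r.grip_depth is the distance from the TCP to the grasp point, in m); z points along the fingers, x is the direction in which the jaws open and shut, and the axes are right-handed (so a half turn about z gives the same grasp; the last joint's range is limited). The gripper opens to 88 mm and grips with 3 to 60 N. Pads are 18 mm wide; open, the fingers measure 123 mm over their backs; the gripper's body (75 mm by 187 mm) begins 45 mm behind the grasp point.
Start: joints at [1.261, 0.689, -0.195, 1.565, 0.157, 0.902, -0.215], TCP at [0.211, -0.588, 0.239] pointing down, gripper open.
Joint ranges: [-3.01, 3.01], [-0.46, 2.08], [-1.47, 1.51], [0.13, 2.56], [-1, 4.14], [0.04, 2.09], [-2.66, 2.66]. Speed limits (rad/s): [2.57, 2.57, 3.14, 3.14, 3.14, 3.14, 3.14].

## Interface

Orientations are given as a unit quaternion [x, y, z, w].
In Python, from plant import r gives the robot as it stands. The module is installed in compiled form; this text tells all that it offers.
- The arm moves only by the shell command python3 -m jog 'ROWS' [FORCE]. ROWS is JSON, a list of rows, each a list of 5 numbers: the shift along the tool's x, y, z in units of 1 m (1.0 is 1 m), then the turn about the tool's z in units of 360 degrees (1.0 is 360 degrees), then the closure, from 0 (fully open) to 1 (shut). In form: [[dx, dy, dz, yaw, fingers], ...]. A call has 1 to 20 rows; each row shifts and turns the commanded pose from where the row before left it, along the tool's axes as they then stand; what a row does not reach is not made up. A row lasts 1/10 s, in which the tool goes at most 50 mm and 8.59 degrees, less where a joint would pass 70% of its speed; a pose out of reach is approached as far as the arm can. A call with a number of a shift or a turn outside -1 to 1 is refused whole. A call with a gripper value outside its range is refused whole. The fingers move at their own pace and stop on an object; FORCE is the grip in N (left out, the last holds). Time passes only in rows, so rows that do not move let the fingers close. It gives the time, the measured TCP pose, the force and the opening at its end, in the units of the state.
- r.get_state(): the state, without advancing time (a new reading comes with each control period).
- r.snapshot(name): name is "side" or "top"; returns the picture (384x512x3 uint8, red, green, blue); there is no depth.
- r.get_calibration(name): a dict with "mtx" (3x3 intrinsics, pixels), "dist" ([k1, k2, p1, p2, k3] as OpenCV has them; the pictures are not rectified), "R" (3x3) and "t" (3): a world point X has camera coordinates R X + t. Camera axes: x right, y down, z forward; pixel columns grow to the right and rows downward; lengths in m; the calibration is good to about 2 mm. A picture is of the moment at which its call begins. get_calibration takes no time and is no camera call.
- r.finish_job(): hands the job in, once; it reports no verdict.
Trained networks look in the newest picture that a camera, given by its name, has taken for a name from the list of things; names that differ only in an ending like _2 or _b are one class to them, and where a whole thing is asked for, a point or a joint stands for the part that bears it (a point fixed in the world has none). Each returns a list of dicts, best first, with "score" (0 to 1); they miss things now and then, are a little off and sometimes report something else, mostly with a low value. They report only what shows in the picture. A call takes as long as a camera call. They do not tell look-alikes from the thing itself.
- r.cut_out(thing, camera): "pixels" (384x512 bool, what is visible of it) and "rect" ([left, top, right, bottom] in pixels, round what is visible of it).
The state is a dict: "clock": time; "q": joint angles; "qd": joint speeds; "joint_torque": joint torques, N m; "tool_pos": TCP position; "eef_rot": TCP orientation; "contact_force": force on the tool from outside, world axes, zero at the start; "moment": the same for the moment, N m; "opening": opening from 0.0 (shut) to 1.0 (fully open).
Only numpy, scipy, OpenCV 4.12 (cv2) and the standard library are available. Lean on these libraries where they do the work, as an engineer would, in place of code of your own. Each camera call takes 0.05 s, during which the arm holds its last target.

## Working session

There is one attempt and no reset: what is moved stays moved. The work goes in short steps, Python scripts to look and compute and a shell command to move; the robot and the scene stay as the last step left them, time stands still between calls to the robot, and variables do not carry over. Pictures are saved under pics/ and viewed, and the job is handed in when it is done.

```bash
mkdir -p pics
python3 - <<'E'
from plant import r
import cv2
s=r.get_state(); print({k:(v if not hasattr(v,'round') else v) for k,v in s.items()})
for c in ('side','top'):
    im=r.snapshot(c); cv2.imwrite(f'pics/{c}0.png',im[:,:,::-1])
    print(c,r.get_calibration(c))
E
```

```text
{'clock': 0.0, 'q': array([ 1.26080057,  0.68998772, -0.19450347,  1.56632803,  0.15731212,
        0.90246769, -0.21508699]), 'qd': array([ 1.03447699e-03, -9.04002015e-05, -5.63714989e-05,  2.81838454e-03,
        1.10741656e-03,  2.48820227e-04, -1.56579471e-04]), 'joint_torque': array([-9.96727358e-04, -5.27557003e+01, -1.26683716e+00, -1.53427488e+01,
       -5.24650142e-02,  6.46251719e-03,  1.78643813e-04]), 'tool_pos': array([ 0.21040402, -0.58786548,  0.23791168]), 'eef_rot': array([ 8.17664772e-01, -5.75693939e-01, -7.73811608e-04, -4.58463128e-04]), 'contact_force': array([-0.23186752, -0.28138696,  0.56084725]), 'moment': array([0.02762597, 0.02466944, 0.02436984]), 'opening': 0.9979411086561023}
side {'mtx': array([[389.31396477,   0.        , 251.18861301],
       [  0.        , 389.31396477, 192.77754379],
       [  0.        ,   0.        ,   1.        ]]), 'dist': array([-0.12052115,  0.        ,  0.        ,  0.        ,  0.        ]), 'R': array([[ 0.99798144, -0.06242482, -0.01166995],
       [-0.04733719, -0.60872262, -0.79196967],
       [ 0.0423348 ,  0.79092345, -0.6104489 ]]), 't': array([-0.55672951,  0.06482588,  1.04335996])}
top {'mtx': array([[381.1445251 ,   0.        , 250.03071725],
       [  0.        , 381.1445251 , 192.8882004 ],
       [  0.        ,   0.        ,   1.        ]]), 'dist': array([-0.12058618,  0.        ,  0.        ,  0.        ,  0.        ]), 'R': array([[-2.94706360e-04, -9.99953064e-01, -9.68416844e-03],
       [-9.89142317e-01,  1.71468329e-03, -1.46950798e-01],
       [ 1.46960506e-01,  9.53571347e-03, -9.89096396e-01]]), 't': array([-0.02606946,  0.54357016,  0.93605378])}
```

View pics/top0.png

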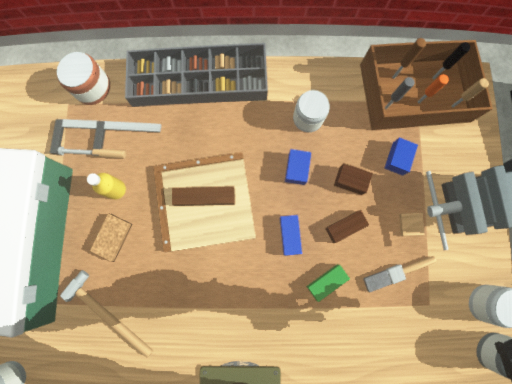

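View pics/side0.png

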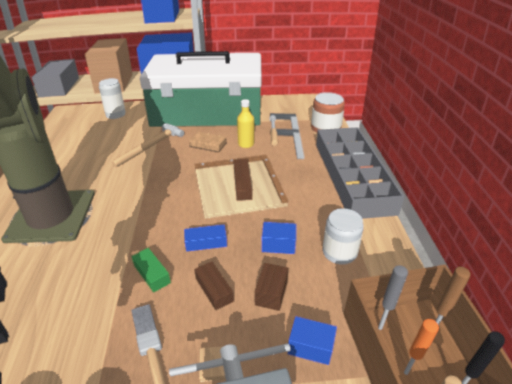

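```bash
cat > h.py <<'E'
import numpy as np, cv2
from scipy.optimize import minimize
from plant import r
def proj(cam,P):
    c=r.get_calibration(cam)
    p,_=cv2.projectPoints(np.asarray(P,float).reshape(-1,1,3),cv2.Rodrigues(c['R'])[0],c['t'],c['mtx'],np.array(c['dist']))
    return p.reshape(-1,2)
def unproj(cam,uv,z):
    c=r.get_calibration(cam)
    u=cv2.undistortPoints(np.asarray(uv,float).reshape(-1,1,2),c['mtx'],np.array(c['dist'])).reshape(-1,2)
    d=np.c_[u,np.ones(len(u))]@c['R']; o=-c['R'].T@c['t']
    return o+d*((z-o[2])/d[:,2])[:,None]
def box(x,y,a,L,W,z0,z1):
    R=np.array([[np.cos(a),-np.sin(a)],[np.sin(a),np.cos(a)]])
    c=np.array([[-L,-W],[L,-W],[L,W],[-L,W]])/2@R.T+[x,y]
    return np.r_[np.c_[c,[z0]*4],np.c_[c,[z1]*4]]
def soft(cam,P):
    S=8
    h=cv2.convexHull((proj(cam,P)).astype(np.float32))
    m=np.zeros((384*2,512*2),np.uint8)
    cv2.fillConvexPoly(m,np.round((h*2+0.5)*256).astype(np.int32),255,cv2.LINE_AA,8)
    return cv2.resize(m,(512,384),interpolation=cv2.INTER_AREA)/255.
def fit(masks,dims,z0,x0):
    L,W,H=dims
    def cost(p):
        return sum(np.abs(soft(c,box(p[0],p[1],p[2],L,W,z0,z0+H))-m).sum() for c,m in masks.items())
    best=None
    for a in x0[2]:
        s=np.array([[x0[0],x0[1],a]]*4,float); s[1,0]+=.01;s[2,1]+=.01;s[3,2]+=.25
        q=minimize(cost,s[0],method='Nelder-Mead',options=dict(initial_simplex=s,xatol=1e-4,fatol=.05,maxiter=300))
        if best is None or q.fun<best.fun: best=q
    return best.x,best.fun,sum(m.sum() for m in masks.values())
def look(n):
    for c in ('side','top'):
        im=r.snapshot(c); cv2.imwrite(f'pics/{c}{n}.png',im[:,:,::-1])
E
python3 - <<'E'
from h import *
import h
im=cv2.imread('pics/top0.png')
cv2.imwrite('pics/crop0.png',cv2.resize(im[140:265,145:270],None,fx=4.8,fy=4.8,interpolation=cv2.INTER_CUBIC))
cv2.imwrite('pics/crop1.png',cv2.resize(im[130:310,270:440],None,fx=3.3,fy=3.3,interpolation=cv2.INTER_CUBIC))
for t in ('stile_mid','rail_mid','block_mid','tin_mid','glue_mid','sander_mid','offcut_mid'):
  for c in ('top','side'):
    print(t,c,[(round(d['score'],2),d['rect'],int(d['pixels'].sum())) for d in r.cut_out(t,c)])
E
```

```text
stile_mid top [(0.63, [171.6, 188.1, 237.1, 208.6], 1245)]
stile_mid side [(0.69, [235.7, 161.9, 254.0, 198.9], 653)]
rail_mid top [(0.93, [311.0, 265.8, 350.6, 299.2], 782), (0.75, [325.5, 208.9, 367.4, 243.2], 746), (0.67, [280.0, 215.2, 300.6, 255.2], 726)]
rail_mid side [(0.83, [197.9, 262.3, 233.6, 307.9], 1075), (0.8, [132.8, 249.4, 172.7, 290.8], 1021), (0.62, [182.4, 223.4, 229.4, 253.1], 933)]
block_mid top [(0.71, [282.3, 148.8, 312.5, 185.4], 694), (0.64, [337.0, 163.8, 371.8, 191.9], 786), (0.56, [385.4, 141.2, 414.6, 172.6], 814)]
block_mid side [(0.97, [291.7, 314.8, 336.6, 360.5], 1639), (0.95, [254.3, 263.4, 289.2, 312.2], 1209), (0.87, [262.5, 221.4, 297.5, 253.4], 1040)]
tin_mid top [(0.9, [291.9, 93.4, 328.9, 136.4], 1184)]
tin_mid side [(0.62, [323.9, 210.4, 363.3, 263.7], 1780)]
glue_mid top [(0.9, [83.8, 174.9, 126.3, 198.6], 699)]
glue_mid side [(0.72, [237.5, 97.6, 254.1, 148.3], 663), (0.37, [196.0, 262.9, 234.2, 310.4], 1153)]
sander_mid top [(0.71, [87.4, 216.8, 126.5, 264.9], 1114)]
sander_mid side [(0.63, [187.8, 129.8, 228.4, 153.8], 515)]
offcut_mid top [(0.93, [399.3, 217.1, 425.9, 234.6], 538)]
offcut_mid side [(0.56, [199.7, 346.0, 223.1, 381.7], 552)]
```

View pics/crop0.png

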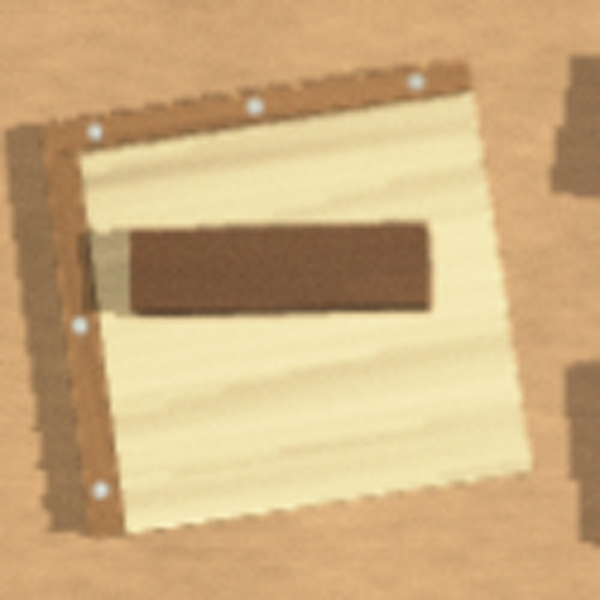

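View pics/crop1.png

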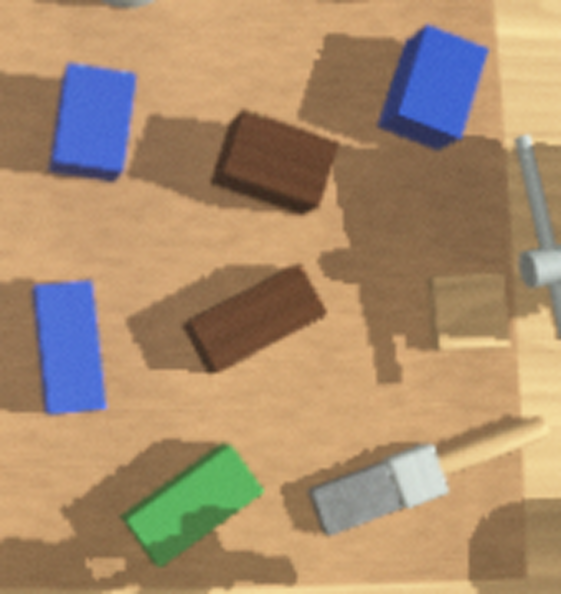

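Run:
```python
from h import *
from scipy.optimize import least_squares
# fence corner
cr=np.array([[80,153],[472,94],[530,468],[127,533]]) 
px=(cr+.5)/4.8-.5+[145,140]
W=unproj('top',px,.012)[:,:2]
loc=np.array([[0,0],[0,-.222],[-.212,-.222],[-.212,0]])
def f(p):
    c,s=np.cos(p[2]),np.sin(p[2]); return (loc@np.array([[c,s],[-s,c]])+p[:2]-W).ravel()
q=least_squares(f,[.5,.2,0]); print('corner',q.x,'res mm',q.fun*1e3)
p=q.x
R=np.array([[np.cos(p[2]),-np.sin(p[2])],[np.sin(p[2]),np.cos(p[2])]])
pts=np.c_[loc@R.T+p[:2],[.012]*4]
print('side proj',proj('side',pts).round(1).tolist())
im=cv2.imread('pics/side0.png')
big=cv2.resize(im[140:230,180:300],None,fx=6,fy=6,interpolation=cv2.INTER_CUBIC)
for u in proj('side',pts): cv2.circle(big,tuple(int(v) for v in ((u+.5-[180,140])*6)),2,(0,0,255),-1)
cv2.imwrite('pics/sidecrop.png',big)
def pick(t,c,near):
    return min(r.cut_out(t,c),key=lambda d:np.hypot((d['rect'][0]+d['rect'][2])/2-near[0],(d['rect'][1]+d['rect'][3])/2-near[1]))['pixels'].astype(float)
for t,d,z,a,b in (('stile_mid',(.16,.045,.035),.012,(203,196),(244,180)),('rail_mid',(.1,.045,.035),0,(347,227),(215,285)),('block_mid',(.08,.055,.05),0,(353,178),(272,288))):
    mt,ms=pick(t,'top',a),pick(t,'side',b)
    x0=unproj('top',[a],z+d[2])[0]
    for nm,m in (('top',{'top':mt}),('side',{'side':ms}),('both',{'top':mt,'side':ms})):
        x,fu,n=fit(m,d,z,(x0[0],x0[1],[0,.8,1.6,2.4])); print(t,nm,x.round(4),round(fu),n)
for t,zz in (('tin_mid',.05),('glue_mid',.08),('sander_mid',.014),('offcut_mid',.009)):
    d=r.cut_out(t,'top')[0]['rect']; print(t,unproj('top',[[(d[0]+d[2])/2,(d[1]+d[3])/2]],zz)[0])
```

```text
corner [0.60592653 0.21202501 0.1539289 ] res mm [-0.2572992   0.27060068  1.13381587  0.06020904 -1.23724186 -0.59268089
  0.3607252   0.26187116]
side proj [[262.1, 160.4], [281.5, 203.6], [203.8, 215.3], [195.2, 169.2]]
stile_mid top [0.539  0.0952 1.5889] 84 1245.0
stile_mid side [ 0.5386  0.101  -1.5591] 65 653.0
stile_mid both [0.5386 0.0957 1.5815] 157 1898.0
rail_mid top [ 0.4589 -0.2783  2.0402] 44 746.0
rail_mid side [ 0.4584 -0.2763  2.0266] 107 1075.0
rail_mid both [ 0.4587 -0.2778 -1.1081] 156 1821.0
block_mid top [ 0.5833 -0.2968  1.2032] 88 786.0
block_mid side [ 0.583  -0.2953  1.2797] 102 1209.0
block_mid both [ 0.5827 -0.2962  1.273 ] 198 1995.0
tin_mid [ 0.74930668 -0.18567652  0.05      ]
glue_mid [0.55384997 0.33776743 0.08      ]
sander_mid [0.41994788 0.35174481 0.014     ]
offcut_mid [ 0.45870506 -0.45903142  0.009     ]
```

View pics/sidecrop.png

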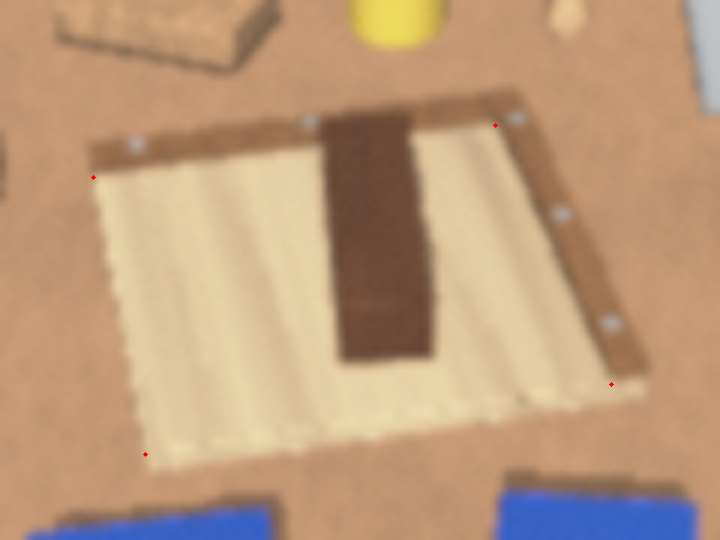

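```bash
cat >> h.py <<'E'
def st():
    s=r.get_state(); x,y,z,w=s['eef_rot']
    from scipy.spatial.transform import Rotation as Ro
    M=Ro.from_quat(s['eef_rot']).as_matrix()
    return s,M
def go(X,Y,Z,a):
    s,M=st(); d=np.array([X,Y,Z])-s['tool_pos']; ya=np.arctan2(M[1,0],M[0,0])
    dy=(a-ya+np.pi/2)%np.pi-np.pi/2
    dy2=dy-np.sign(dy)*np.pi
    c,sn=np.cos(a),np.sin(a)
    print('t',round(s['clock'],2),'pos',s['tool_pos'].round(4),'yaw',ya.round(4),'q7',s['q'][6].round(2),'F',np.round(s['contact_force'],1),'op',round(s['opening'],3))
    print(' turn needed (turns)',round(-dy/2/np.pi,4),'or',round(-dy2/2/np.pi,4),' shift now axes',(M.T@d).round(4),' after turn',np.round([c*d[0]+sn*d[1],sn*d[0]-c*d[1],-d[2]],4),'(flip x,y for alt turn)')
C=np.array([.60593,.21203]);CA=.1539
def cw(x,y):
    c,s=np.cos(CA),np.sin(CA); return C+[c*x-s*y,s*x+c*y]
def wc(p):
    c,s=np.cos(CA),np.sin(CA); d=np.asarray(p)[:2]-C; return np.array([c*d[0]+s*d[1],-s*d[0]+c*d[1]])
E
python3 -m jog '[[0,0,0,-0.0219,0],[0,0,0,-0.0219,0],[0,0,0,-0.0219,0],[0,0,0,-0.0219,0],[0,0,0,-0.0219,0],[0,0,0,-0.0219,0],[0,0,0,-0.0219,0],[0,0,0,-0.0219,0],[0,0,0,-0.0219,0]]' 10
python3 -c "
from h import *
go(.5386,.0957,.15,.0107)"
```

```text
clock: 2.2
tool_pos: [0.2105, -0.5885, 0.2388]
eef_rot: [1.0, 0.008, -0.0, 0.0]
contact_force: [-0.3, 0.6, -0.0]
opening: 1.002
t 2.2 pos [ 0.2105 -0.5885  0.2388] yaw 0.0168 q7 0.79 F [-0.3  0.6 -0. ] op 1.002
 turn needed (turns) 0.001 or -0.499  shift now axes [ 0.3396 -0.6786  0.0886]  after turn [ 0.3354 -0.6807  0.0888] (flip x,y for alt turn)
```

```bash
python3 -m jog '[[0.02,-0.04,0,0.001,0],[0.02,-0.04,0,0,0],[0.02,-0.04,0,0,0],[0.02,-0.04,0,0,0],[0.02,-0.04,0,0,0],[0.02,-0.04,0,0,0],[0.02,-0.04,0,0,0],[0.02,-0.04,0,0,0],[0.02,-0.04,0,0,0],[0.02,-0.04,0,0,0],[0.02,-0.04,0,0,0],[0.02,-0.04,0,0,0],[0.02,-0.04,0,0,0],[0.02,-0.04,0,0,0],[0.02,-0.04,0,0,0],[0.02,-0.04,0,0,0],[0.015,-0.04,0,0,0]]'
python3 -c "
from h import *
go(.5386,.0957,.026,.0107)"
```

```text
clock: 3.9
tool_pos: [0.5431, 0.0951, 0.2388]
eef_rot: [1.0, 0.002, 0.001, 0.0]
contact_force: [0.6, 0.0, 0.6]
opening: 0.998
t 3.9 pos [0.5431 0.0951 0.2388] yaw 0.0047 q7 -0.62 F [0.6 0.  0.6] op 0.998
 turn needed (turns) -0.001 or 0.499  shift now axes [-0.0047 -0.0006  0.2128]  after turn [-0.0045 -0.0006  0.2128] (flip x,y for alt turn)
```

```bash
python3 -m jog '[[-0.0045,0,0.035,-0.001,0],[0,0,0.035,0,0],[0,0,0.035,0,0],[0,0,0.035,0,0.0],[0,0,0.035,0,0.2],[0,0,0.02,0,0.3],[0,0,0.012,0,0.3],[0,0,0.006,0,0.4],[0,0,0,0,0.7],[0,0,0,0,0.7],[0,0,0,0,0.7],[0,0,0,0,0.7]]' 12
python3 -c "
from h import *
p=cw(-.0225,-.08)
go(p[0],p[1],.026,CA)"
```

```text
clock: 5.1
tool_pos: [0.5378, 0.0933, 0.0264]
eef_rot: [1.0, 0.006, 0.001, -0.0]
contact_force: [0.5, -0.4, -0.0]
opening: 0.508
t 5.1 pos [0.5378 0.0933 0.0264] yaw 0.0111 q7 -0.82 F [ 0.5 -0.4 -0. ] op 0.508
 turn needed (turns) -0.0227 or 0.4773  shift now axes [ 0.0585 -0.0356  0.0004]  after turn [ 0.063  -0.0269  0.0004] (flip x,y for alt turn)
```

```bash
python3 -m jog '[[0,0,0,-0.008,0.7],[0,0,0,-0.008,0.7],[0,0,0,-0.0067,0.7],[0.015,-0.006,0,0,0.7],[0.015,-0.006,0,0,0.7],[0.015,-0.006,0,0,0.7],[0.011,-0.003,0,0,0.7],[0,0,0,0,0.7]]'
python3 -c "
from h import *
p=cw(-.0225,-.08)
go(p[0],p[1],.026,CA)
look(1)
for c in('top','side'):
  im=cv2.imread(f'pics/{c}1.png')
  im=im[140:265,145:270] if c=='top' else im[130:230,180:300]
  cv2.imwrite(f'pics/{c}1c.png',cv2.resize(im,None,fx=4.8,fy=4.8,interpolation=cv2.INTER_CUBIC))
"
```

```text
clock: 5.9
tool_pos: [0.5907, 0.1229, 0.0262]
eef_rot: [0.997, 0.077, 0.001, -0.0]
contact_force: [0.1, 0.4, 2.5]
opening: 0.513
t 5.9 pos [0.5907 0.1229 0.0262] yaw 0.1541 q7 -0.68 F [0.1 0.4 2.5] op 0.513
 turn needed (turns) 0.0 or -0.5  shift now axes [ 0.0063 -0.0057  0.0003]  after turn [ 0.0063 -0.0057  0.0002] (flip x,y for alt turn)
```

View pics/top1c.png

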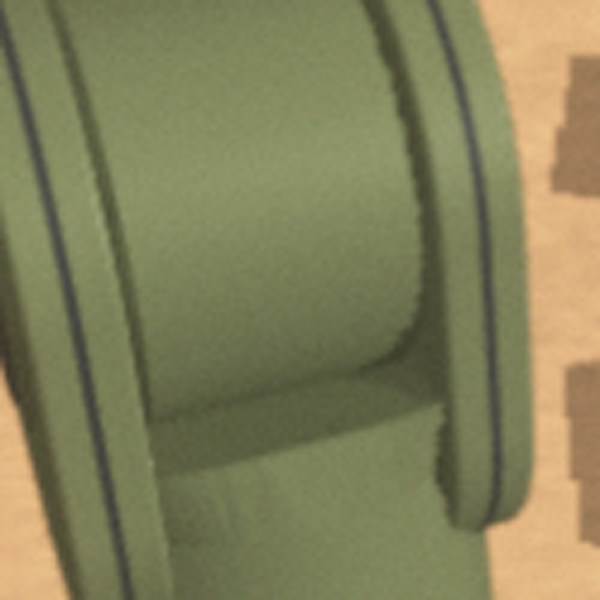

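View pics/side1c.png

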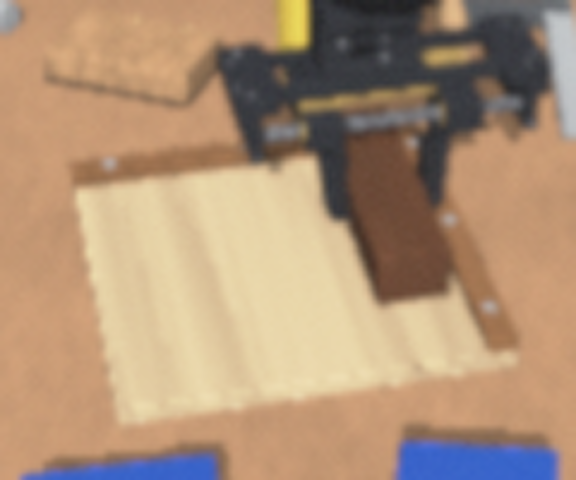

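The side view shows the stile held between the fingers (crop 390,220) and a few mm short of the far fence. Next I press it in gently, watching the force.

```bash
python3 -m jog '[[0.002,0,0,0,0.7],[0.002,0,0,0,0.7],[0.001,0,0,0,0.7],[0,0,0,0,0.7]]'
python3 -m jog '[[0.001,0,0,0,0.7],[0.001,0,0,0,0.7],[0,0,0,0,0.7]]'
python3 -m jog '[[0.001,0,0,0,0.7],[0.001,0,0,0,0.7],[0,0,0,0,0.7]]'
```

```text
clock: 6.4
tool_pos: [0.5908, 0.1229, 0.0259]
eef_rot: [0.997, 0.077, -0.003, 0.001]
contact_force: [-7.1, -0.2, 9.1]
opening: 0.509
clock: 6.7
tool_pos: [0.5916, 0.123, 0.0259]
eef_rot: [0.997, 0.078, -0.004, 0.001]
contact_force: [-9.9, -1.2, 11.9]
opening: 0.509
clock: 7.0
tool_pos: [0.5938, 0.1233, 0.0259]
eef_rot: [0.997, 0.078, -0.004, 0.001]
contact_force: [-9.4, -1.6, 11.5]
opening: 0.508
```

```bash
python3 -m jog '[[0,0,-0.0005,0,0.7],[0,0,-0.0005,0,0.7],[0,0,0,0,0.7]]'
python3 -m jog '[[0.001,0,0,0,0.7],[0.001,0,0,0,0.7],[0,0,0,0,0.7]]'
python3 -m jog '[[0.001,0,0,0,0.7],[0.001,0,0,0,0.7],[0,0,0,0,0.7]]'
```

```text
clock: 7.3
tool_pos: [0.5973, 0.1238, 0.0262]
eef_rot: [0.997, 0.077, -0.001, 0.0]
contact_force: [-2.7, 1.0, -0.3]
opening: 0.512
clock: 7.6
tool_pos: [0.5974, 0.1238, 0.026]
eef_rot: [0.997, 0.077, -0.003, 0.001]
contact_force: [-7.2, 0.3, 1.6]
opening: 0.511
clock: 7.9
tool_pos: [0.5975, 0.1238, 0.026]
eef_rot: [0.997, 0.077, -0.005, 0.001]
contact_force: [-11.1, -0.5, 5.8]
opening: 0.511
```

```bash
python3 -m jog '[[-0.002,0,0,0,0.7],[0,-0.001,0,0,0.7],[0,-0.001,0,0,0.7],[0,0,0,0,0.7]]'
python3 -m jog '[[0,-0.001,0,0,0.7],[0,-0.001,0,0,0.7],[0,0,0,0,0.7]]'
python3 -m jog '[[0,-0.001,0,0,0.7],[0,-0.001,0,0,0.7],[0,0,0,0,0.7]]'
```

```text
clock: 8.3
tool_pos: [0.5974, 0.1238, 0.0259]
eef_rot: [0.997, 0.077, -0.003, 0.002]
contact_force: [-5.8, -3.0, 2.6]
opening: 0.512
clock: 8.6
tool_pos: [0.5974, 0.1238, 0.0259]
eef_rot: [0.997, 0.076, -0.003, 0.004]
contact_force: [-5.4, -5.4, 2.4]
opening: 0.513
clock: 8.9
tool_pos: [0.5974, 0.1242, 0.0259]
eef_rot: [0.997, 0.076, -0.003, 0.005]
contact_force: [-5.0, -8.0, 3.9]
opening: 0.508
```

```bash
python3 -m jog '[[-0.001,-0.001,0,0,0.7],[0,-0.001,0,0,0.7],[0,0,0,0,0.7]]'
python3 -m jog '[[0,-0.001,0,0,0.7],[0,-0.001,0,0,0.7],[0,0,0,0,0.7]]'
python3 -m jog '[[0,-0.001,0,0,0.7],[0,-0.001,0,0,0.7],[0,0,0,0,0.7]]'
```

```text
clock: 9.2
tool_pos: [0.5967, 0.1284, 0.026]
eef_rot: [0.997, 0.076, -0.002, 0.003]
contact_force: [-3.8, -4.3, 1.1]
opening: 0.509
clock: 9.5
tool_pos: [0.5967, 0.1286, 0.026]
eef_rot: [0.997, 0.076, -0.002, 0.004]
contact_force: [-2.9, -6.8, 0.9]
opening: 0.51
clock: 9.8
tool_pos: [0.5966, 0.1286, 0.0259]
eef_rot: [0.997, 0.075, -0.002, 0.006]
contact_force: [-2.7, -10.2, 1.6]
opening: 0.509
```

```bash
python3 -m jog '[[0,-0.001,0,0,0.7],[0,-0.001,0,0,0.7],[0,0,0,0,0.7]]'
python3 -m jog '[[0,-0.001,0,0,0.7],[0,-0.001,0,0,0.7],[0,0,0,0,0.7]]'
python3 - <<'E'
from h import *
go(.5966,.1286,.026,CA)
im=r.snapshot('side')[:,:,::-1]
cv2.imwrite('pics/s2.png',cv2.resize(im[120:220,190:290],None,fx=6,fy=6,interpolation=cv2.INTER_CUBIC))
E
```

```text
clock: 10.1
tool_pos: [0.5966, 0.1286, 0.0259]
eef_rot: [0.997, 0.075, -0.002, 0.007]
contact_force: [-1.9, -13.0, 2.3]
opening: 0.509
clock: 10.4
tool_pos: [0.5966, 0.1288, 0.0259]
eef_rot: [0.997, 0.075, -0.002, 0.008]
contact_force: [-1.3, -16.2, 2.9]
opening: 0.508
t 10.4 pos [0.5966 0.1288 0.0259] yaw 0.1491 q7 -0.68 F [ -1.3 -16.2   2.9] op 0.508
 turn needed (turns) -0.0008 or 0.4992  shift now axes [-0.      0.0001 -0.0001]  after turn [-0.      0.0001 -0.0001] (flip x,y for alt turn)
```

View pics/s2.png

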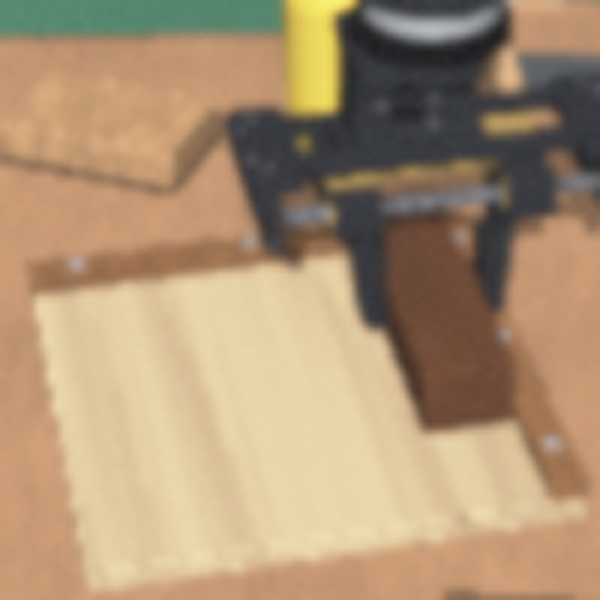

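```bash
python3 -m jog '[[0,0.004,0,0,0.7],[0,0.004,0,-0.0008,0.7],[0.001,0.001,0,0,0.7],[0,0,0,0,0.7]]'
python3 -m jog '[[0,0,0,0,0.3],[0,0,0,0,0.2],[0,0,-0.02,0,0.1],[0,0,-0.04,0,0],[0,0,-0.05,0,0],[0,0,-0.05,0,0],[0,0,-0.04,0,0]]'
python3 -c "
from h import *
go(.4587,-.2778,.018,.463)"
```

```text
clock: 10.85
tool_pos: [0.5967, 0.1287, 0.0259]
eef_rot: [0.997, 0.079, -0.003, 0.002]
contact_force: [-6.5, -2.5, 2.6]
opening: 0.504
clock: 11.55
tool_pos: [0.601, 0.1323, 0.2303]
eef_rot: [0.997, 0.08, 0.003, -0.001]
contact_force: [0.6, 1.4, -0.7]
opening: 0.999
t 11.55 pos [0.601  0.1323 0.2303] yaw 0.1594 q7 -0.51 F [ 0.6  1.4 -0.7] op 0.999
 turn needed (turns) -0.0483 or 0.4517  shift now axes [-0.2067  0.3825  0.2108]  after turn [-0.3105  0.3033  0.2123] (flip x,y for alt turn)
```

```bash
python3 -m jog '[[-0.0207,0.0383,0,0,0],[-0.0207,0.0383,0,0,0],[-0.0207,0.0383,0,0,0],[-0.0207,0.0383,0,0,0],[-0.0207,0.0383,0,0,0],[-0.0207,0.0383,0,0,0],[-0.0207,0.0383,0,0,0],[-0.0207,0.0383,0,0,0],[-0.0207,0.0383,0,0,0],[-0.0207,0.0383,0,0,0],[0,0,0,-0.0161,0],[0,0,0,-0.0161,0],[0,0,0,-0.0161,0]]'
python3 - <<'E'
from h import *
go(.4587,-.2778,.018,.463)
im=r.snapshot('top')[:,:,::-1]
cv2.imwrite('pics/t3.png',cv2.resize(im[140:265,145:270],None,fx=4.8,fy=4.8,interpolation=cv2.INTER_CUBIC))
r.snapshot('side')
m={}
for c,n in (('top',(220,175)),('side',(250,180))):
    l=r.cut_out('stile_mid',c); print([(d['score'],d['rect']) for d in l]); 
    if l: m[c]=l[0]['pixels'].astype(float)
for mm in ({'top':m['top']},m):
    x,f,n=fit(mm,(.16,.045,.035),.012,(.596,.129,[1.72])); print(x,f,n,wc(x),x[2]-np.pi/2-CA)
E
```

```text
clock: 12.85
tool_pos: [0.4568, -0.2805, 0.2274]
eef_rot: [0.973, 0.231, 0.001, 0.001]
contact_force: [0.1, 0.0, -0.3]
opening: 0.996
t 12.85 pos [ 0.4568 -0.2805  0.2274] yaw 0.4657 q7 0.4 F [ 0.1  0.  -0.3] op 0.996
 turn needed (turns) 0.0004 or -0.4996  shift now axes [ 0.0025 -0.0021  0.2094]  after turn [ 0.003  -0.0016  0.2094] (flip x,y for alt turn)
[(0.68, [161.7, 162.4, 226.3, 186.7])]
[(0.58, [253.5, 154.6, 275.0, 191.6])]
[0.59622301 0.12884614 1.73341897] 84.78039215686275 1210.0 [-0.02234378 -0.08071267] 0.008722642591339952
[0.59664106 0.12904332 1.71296491] 260.4 1814.0 [-0.02190045 -0.08058191] -0.011731413700081544
```

View pics/t3.png

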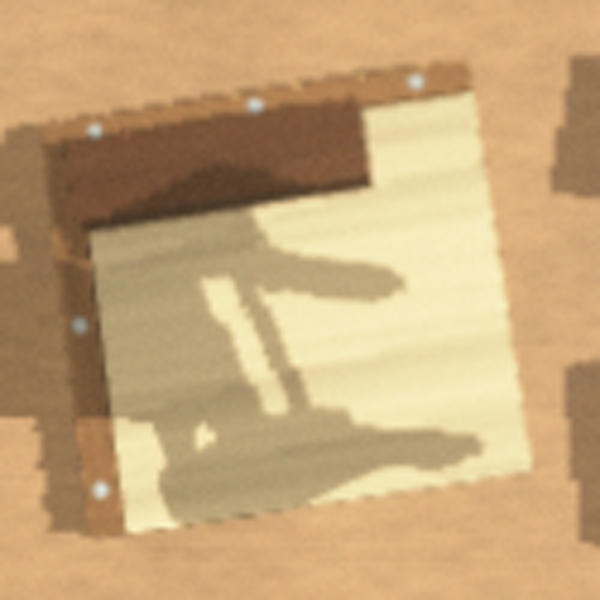

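The top view shows the stile flush along the far fence with its end at the left fence. Fit: (-22, -81) mm, which is home. The rail candidates are blue (291,235), green (328,282) and dark (347,227). The dark one is meant, because the task asks for dark wood, and the enlarged crop1 confirmed it.

```bash
python3 -m jog '[[0.0025,-0.002,0.04,0,0],[0,0,0.04,0,0],[0,0,0.04,0,0],[0,0,0.035,0,0.0],[0,0,0.025,0,0.1],[0,0,0.015,0,0.2],[0,0,0.01,0,0.3],[0,0,0.0064,0,0.4],[0,0,0,0,0.8],[0,0,0,0,0.8],[0,0,0,0,0.8],[0,0,0,0,0.8]]' 20
python3 -m jog '[[0,0,-0.015,0,0.8],[0,0,-0.03,0,0.8],[0,0,-0.03,0,0.8],[0,0,-0.03,0,0.8]]'
python3 - <<'E'
from h import *
p=cw(-.095,-.0225)
go(p[0],p[1],.03,CA+np.pi/2)
look(4)
a=cv2.imread('pics/side4.png')
cv2.imwrite('pics/s4c.png',cv2.resize(a[180:320,150:320],None,fx=4,fy=4,interpolation=cv2.INTER_CUBIC))
E
```

```text
clock: 14.25
tool_pos: [0.4572, -0.277, 0.0159]
eef_rot: [0.973, 0.229, 0.0, 0.0]
contact_force: [-0.5, 0.0, -1.8]
opening: 0.509
clock: 14.65
tool_pos: [0.4566, -0.2767, 0.1217]
eef_rot: [0.973, 0.229, -0.0, -0.0]
contact_force: [1.0, -1.0, -1.0]
opening: 0.51
t 14.65 pos [ 0.4566 -0.2767  0.1217] yaw 0.4624 q7 0.24 F [ 1. -1. -1.] op 0.51
 turn needed (turns) -0.2009 or 0.2991  shift now axes [ 0.2543 -0.3782  0.0917]  after turn [0.4376 0.1275 0.0917] (flip x,y for alt turn)
```

View pics/s4c.png

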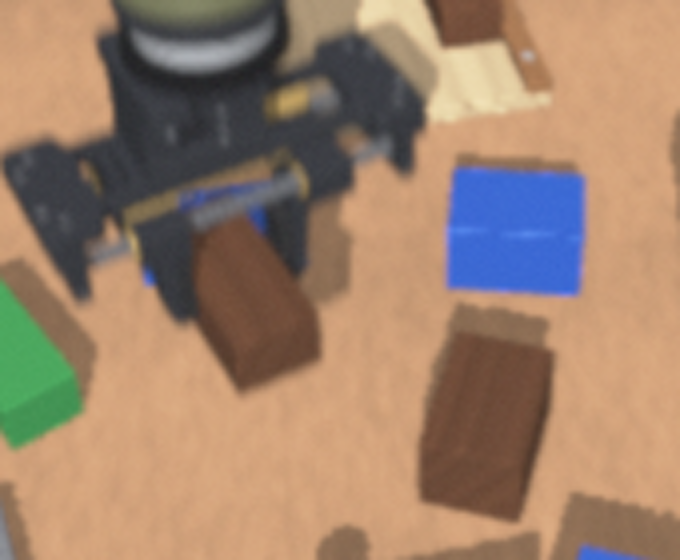

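View pics/top4.png

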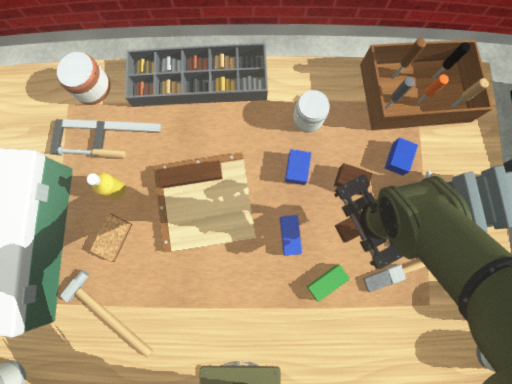

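```bash
python3 -m jog '[[0,0,0,-0.0223,0.8],[0,0,0,-0.0223,0.8],[0,0,0,-0.0223,0.8],[0,0,0,-0.0223,0.8],[0,0,0,-0.0223,0.8],[0,0,0,-0.0223,0.8],[0,0,0,-0.0223,0.8],[0,0,0,-0.0223,0.8],[0,0,0,-0.0225,0.8]]'
python3 - <<'E'
from h import *
p=cw(-.107,-.032)
go(p[0],p[1],.03,CA+np.pi/2)
E
```

```text
clock: 15.65
tool_pos: [0.4563, -0.2768, 0.1194]
eef_rot: [0.649, 0.761, -0.0, -0.001]
contact_force: [-0.5, 0.4, -1.6]
opening: 0.507
t 15.65 pos [ 0.4563 -0.2768  0.1194] yaw 1.7303 q7 1.27 F [-0.5  0.4 -1.6] op 0.507
 turn needed (turns) 0.0009 or -0.4991  shift now axes [0.4274 0.1183 0.0895]  after turn [0.4281 0.1158 0.0894] (flip x,y for alt turn)
```

```bash
python3 -m jog '[[0.04,0.011,0,0.0009,0.8],[0.04,0.011,0,0,0.8],[0.04,0.011,0,0,0.8],[0.04,0.011,0,0,0.8],[0.04,0.011,0,0,0.8],[0.04,0.011,0,0,0.8],[0.04,0.011,0,0,0.8],[0.04,0.011,0,0,0.8],[0.04,0.011,0,0,0.8],[0.04,0.011,0,0,0.8],[0.028,0.0065,0,0,0.8],[0,0,0,0,0.8]]'
python3 - <<'E'
from h import *
p=cw(-.107,-.032)
go(p[0],p[1],.03,CA+np.pi/2)
E
```

```text
clock: 16.85
tool_pos: [0.5083, 0.1698, 0.1204]
eef_rot: [0.65, 0.76, 0.002, -0.001]
contact_force: [-1.0, -0.3, -0.6]
opening: 0.509
t 16.85 pos [0.5083 0.1698 0.1204] yaw 1.7254 q7 0.42 F [-1.  -0.3 -0.6] op 0.509
 turn needed (turns) 0.0001 or -0.4999  shift now axes [-0.0057 -0.0042  0.0903]  after turn [-0.0053 -0.004   0.0904] (flip x,y for alt turn)
```

```bash
python3 -m jog '[[-0.0055,-0.004,0.03,0,0.8],[0,0,0.03,0,0.8],[0,0,0.02,0,0.8],[0,0,0.008,0,0.8],[0,0,0,0,0.8]]'
python3 - <<'E'
from h import *
p=cw(-.107,-.032)
go(p[0],p[1],.0285,CA+np.pi/2)
im=r.snapshot('side')[:,:,::-1]
cv2.imwrite('pics/s5.png',cv2.resize(im[120:220,190:290],None,fx=6,fy=6,interpolation=cv2.INTER_CUBIC))
E
```

```text
clock: 17.35
tool_pos: [0.5048, 0.1566, 0.0312]
eef_rot: [0.653, 0.757, -0.001, -0.0]
contact_force: [-0.2, -0.6, -0.9]
opening: 0.508
t 17.35 pos [0.5048 0.1566 0.0312] yaw 1.7187 q7 0.26 F [-0.2 -0.6 -0.9] op 0.508
 turn needed (turns) -0.0009 or 0.4991  shift now axes [0.0072 0.0014 0.0026]  after turn [0.0072 0.0015 0.0027] (flip x,y for alt turn)
```

View pics/s5.png

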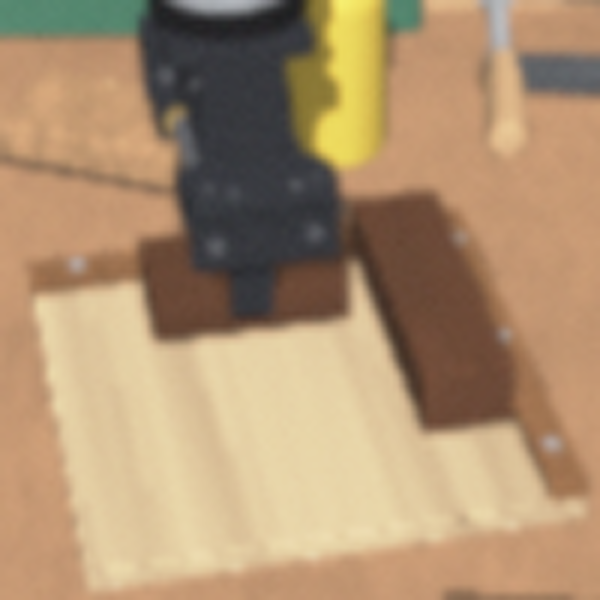

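```bash
python3 -m jog '[[0.004,0.003,0.0015,-0.0009,0.8],[0.004,0.003,0.0005,0,0.8],[0.004,0.002,0,0,0.8],[0.002,0,0,0,0.8],[0,0,0,0,0.8]]'
python3 -m jog '[[0.001,0,0,0,0.8],[0.001,0,0,0,0.8],[0,0,0,0,0.8]]'
python3 -m jog '[[0.001,0,0,0,0.8],[0.001,0,0,0,0.8],[0,0,0,0,0.8]]'
python3 - <<'E'
from h import *
p=cw(-.095,-.0225)
go(p[0],p[1],.0285,CA+np.pi/2)
E
```

```text
clock: 17.9
tool_pos: [0.5114, 0.1736, 0.0306]
eef_rot: [0.65, 0.76, 0.0, -0.0]
contact_force: [-0.8, 0.2, -1.2]
opening: 0.51
clock: 18.2
tool_pos: [0.5109, 0.1744, 0.0302]
eef_rot: [0.651, 0.759, -0.0, 0.0]
contact_force: [-0.6, -0.6, -0.4]
opening: 0.505
clock: 18.5
tool_pos: [0.5109, 0.1745, 0.0302]
eef_rot: [0.651, 0.759, -0.002, 0.001]
contact_force: [-0.8, -5.2, 2.1]
opening: 0.508
t 18.5 pos [0.5109 0.1745 0.0302] yaw 1.7236 q7 0.26 F [-0.8 -5.2  2.1] op 0.508
 turn needed (turns) -0.0002 or 0.4998  shift now axes [0.0001 0.0046 0.0017]  after turn [0.0001 0.0046 0.0017] (flip x,y for alt turn)
```

Left-fence contact came where predicted. Now ease off sideways and push toward the stile.

```bash
python3 -m jog '[[-0.001,0.001,0.0005,0,0.8],[0,0.001,0,0,0.8],[0,0.001,0,0,0.8],[0,0,0,0,0.8]]'
python3 -m jog '[[0,0.001,0,0,0.8],[0,0.001,0,0,0.8],[0,0,0,0,0.8]]'
python3 -m jog '[[0,0.001,0,0,0.8],[0,0.001,0,0,0.8],[0,0,0,0,0.8]]'
```

```text
clock: 18.9
tool_pos: [0.513, 0.1748, 0.0292]
eef_rot: [0.651, 0.759, -0.002, 0.0]
contact_force: [-1.8, -4.1, -0.5]
opening: 0.509
clock: 19.2
tool_pos: [0.5143, 0.175, 0.0291]
eef_rot: [0.651, 0.759, -0.002, -0.0]
contact_force: [-3.5, -5.4, 0.3]
opening: 0.506
clock: 19.5
tool_pos: [0.5143, 0.175, 0.029]
eef_rot: [0.651, 0.759, -0.004, -0.001]
contact_force: [-7.0, -6.3, 3.4]
opening: 0.509
```

```bash
python3 -m jog '[[0,0.001,0,0,0.8],[0,0.001,0,0,0.8],[0,0,0,0,0.8]]'
python3 -m jog '[[0,0.001,0,0,0.8],[0,0.001,0,0,0.8],[0.001,0,0,0,0.8],[0,0,0,0,0.8]]'
python3 - <<'E'
from h import *
p=cw(-.0962,-.0225)
go(p[0],p[1],.0285,CA+np.pi/2)
im=r.snapshot('side')[:,:,::-1]
cv2.imwrite('pics/s6.png',cv2.resize(im[120:220,190:290],None,fx=6,fy=6,interpolation=cv2.INTER_CUBIC))
E
```

```text
clock: 19.8
tool_pos: [0.5143, 0.175, 0.029]
eef_rot: [0.65, 0.76, -0.005, -0.002]
contact_force: [-11.1, -6.3, 6.1]
opening: 0.511
clock: 20.2
tool_pos: [0.5144, 0.175, 0.0287]
eef_rot: [0.65, 0.76, -0.007, -0.002]
contact_force: [-14.9, -8.5, 8.7]
opening: 0.505
t 20.2 pos [0.5144 0.175  0.0287] yaw 1.7262 q7 0.3 F [-14.9  -8.5   8.7] op 0.505
 turn needed (turns) 0.0002 or -0.4998  shift now axes [ 0.0001 -0.0001  0.0002]  after turn [ 0.0001 -0.0001  0.0002] (flip x,y for alt turn)
```

View pics/s6.png

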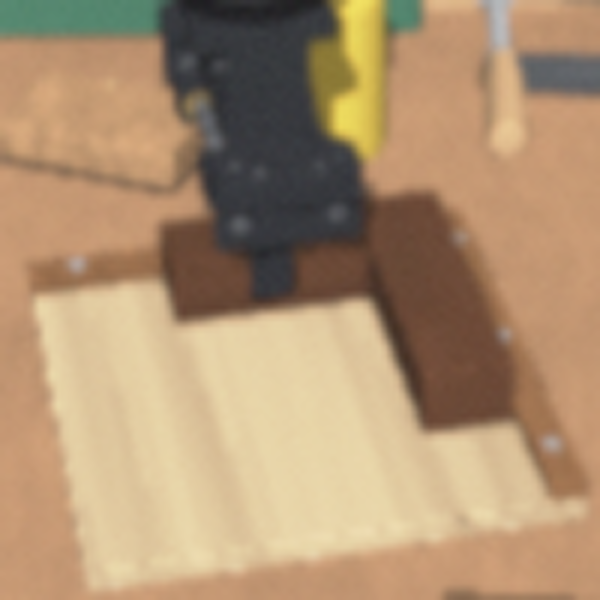

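```bash
python3 -m jog '[[0,-0.003,0,0,0.8],[0,-0.002,0.0005,0,0.8],[0,0,0,0,0.8]]'
python3 -m jog '[[0,0,0,0,0.3],[0,0,0,0,0.2],[0,0,-0.02,0,0.1],[0,0,-0.04,0,0],[0,0,-0.05,0,0],[0,0,-0.05,0,0],[0,0,-0.04,0,0]]'
python3 - <<'E'
from h import *
go(.583,-.296,.02,-.298)
E
```

```text
clock: 20.55
tool_pos: [0.5143, 0.175, 0.0287]
eef_rot: [0.651, 0.759, -0.003, 0.0]
contact_force: [-4.4, -6.3, 2.3]
opening: 0.508
clock: 21.25
tool_pos: [0.5173, 0.1801, 0.2328]
eef_rot: [0.65, 0.76, 0.003, -0.0]
contact_force: [1.2, 0.5, -0.7]
opening: 1.003
t 21.25 pos [0.5173 0.1801 0.2328] yaw 1.7266 q7 0.6 F [ 1.2  0.5 -0.7] op 1.003
 turn needed (turns) -0.1778 or 0.3222  shift now axes [-0.4813 -0.0098  0.2109]  after turn [0.2026 0.4358 0.2128] (flip x,y for alt turn)
```

```bash
python3 -m jog '[[-0.0401,-0.0008,0,0,0],[-0.0401,-0.0008,0,0,0],[-0.0401,-0.0008,0,0,0],[-0.0401,-0.0008,0,0,0],[-0.0401,-0.0008,0,0,0],[-0.0401,-0.0008,0,0,0],[-0.0401,-0.0008,0,0,0],[-0.0401,-0.0008,0,0,0],[-0.0401,-0.0008,0,0,0],[-0.0401,-0.0008,0,0,0],[-0.0401,-0.0008,0,0,0],[-0.0401,-0.0008,0,0,0]]'
python3 -m jog '[[0,0,0,0.023,0],[0,0,0,0.023,0],[0,0,0,0.023,0],[0,0,0,0.023,0],[0,0,0,0.023,0],[0,0,0,0.023,0],[0,0,0,0.023,0],[0,0,0,0.023,0],[0,0,0,0.023,0],[0,0,0,0.023,0],[0,0,0,0.023,0],[0,0,0,0.023,0],[0,0,0,0.023,0],[0,0,0,0.023,0],[0,0,0,0,0]]'
python3 - <<'E'
from h import *
go(.583,-.296,.02,-.298)
look(7)
a=cv2.imread('pics/top7.png')
cv2.imwrite('pics/t7.png',cv2.resize(a[140:265,145:270],None,fx=4.8,fy=4.8,interpolation=cv2.INTER_CUBIC))
m={}
for t,d,x0 in (('stile_mid',(.16,.045,.035),(.596,.129,[1.72])),('rail_mid',(.1,.045,.035),(.515,.175,[.154]))):
    for c in('top','side'):
        l=r.cut_out(t,c); print(t,c,[(round(e['score'],2),e['rect']) for e in l])
        pr=proj(c,[[x0[0],x0[1],.04]])[0]
        l=[e for e in l if np.hypot(*(np.array([(e['rect'][0]+e['rect'][2])/2,(e['rect'][1]+e['rect'][3])/2])-pr))<12]
        if l:
            x,f,n=fit({c:l[0]['pixels'].astype(float)},d,.012,x0); print(t,c,x.round(4),f,n,wc(x).round(4),(x[2]-CA).round(4))
E
```

```text
clock: 22.45
tool_pos: [0.5824, -0.3003, 0.2299]
eef_rot: [0.65, 0.76, 0.001, 0.001]
contact_force: [1.1, 0.5, -0.7]
opening: 1.003
clock: 23.95
tool_pos: [0.5825, -0.2982, 0.2299]
eef_rot: [0.989, -0.148, 0.001, -0.0]
contact_force: [-1.3, -0.1, 0.1]
opening: 1.003
t 23.95 pos [ 0.5825 -0.2982  0.2299] yaw -0.297 q7 -0.22 F [-1.3 -0.1  0.1] op 1.003
 turn needed (turns) 0.0002 or -0.4998  shift now axes [-0.0007 -0.0021  0.2099]  after turn [-2.000e-04 -2.300e-03  2.099e-01] (flip x,y for alt turn)
stile_mid top [(0.78, [159.6, 162.6, 227.5, 186.7])]
stile_mid top [0.5967 0.1294 1.7222] 157.44313725490196 1132.0 [-0.0218 -0.0803] 1.5683
stile_mid side [(0.64, [257.9, 178.9, 278.6, 190.6])]
rail_mid top [(0.76, [279.2, 215.3, 301.1, 256.0]), (0.61, [307.3, 263.6, 347.1, 300.8]), (0.59, [160.6, 183.7, 185.5, 224.1]), (0.59, [162.4, 160.8, 223.6, 186.6])]
rail_mid top [0.5162 0.1754 0.1412] 44.64313725490196 820.0 [-0.0943 -0.0225] -0.0127
rail_mid side [(0.81, [179.6, 224.3, 228.6, 250.5]), (0.63, [131.9, 250.6, 171.1, 291.0])]
```

View pics/t7.png

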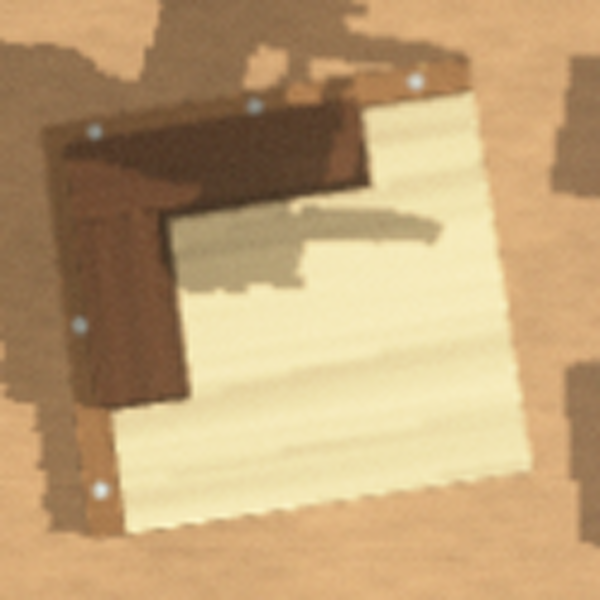

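View pics/side7.png

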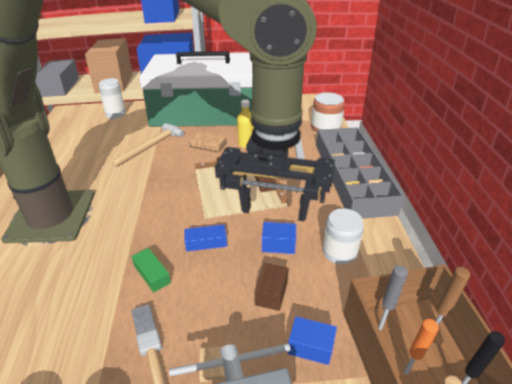

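```bash
python3 -m jog '[[-0.0005,-0.002,0.04,0.003,0],[0,0,0.04,0,0],[0,0,0.04,0,0],[0,0,0.03,0,0.0],[0,0,0.02,0,0],[0,0,0.012,0,0.1],[0,0,0.006,0,0.2],[0,0,0.0029,0,0.2],[0,0,0,0,0.7],[0,0,0,0,0.7],[0,0,0,0,0.7],[0,0,0,0,0.7]]' 25
python3 - <<'E'
from h import *
go(.583,-.296,.039,-.315)
im=r.snapshot('side')[:,:,::-1]
cv2.imwrite('pics/s8.png',cv2.resize(im[200:330,200:350],None,fx=5,fy=5,interpolation=cv2.INTER_CUBIC))
E
```

```text
clock: 25.45
tool_pos: [0.5821, -0.2975, 0.0395]
eef_rot: [0.987, -0.158, 0.001, 0.0]
contact_force: [1.0, -1.1, 2.9]
opening: 0.624
t 25.45 pos [ 0.5821 -0.2975  0.0395] yaw -0.3172 q7 -0.36 F [ 1.  -1.1  2.9] op 0.624
 turn needed (turns) -0.0003 or 0.4997  shift now axes [ 0.0004 -0.0018  0.0005]  after turn [ 0.0004 -0.0018  0.0005] (flip x,y for alt turn)
```

View pics/s8.png

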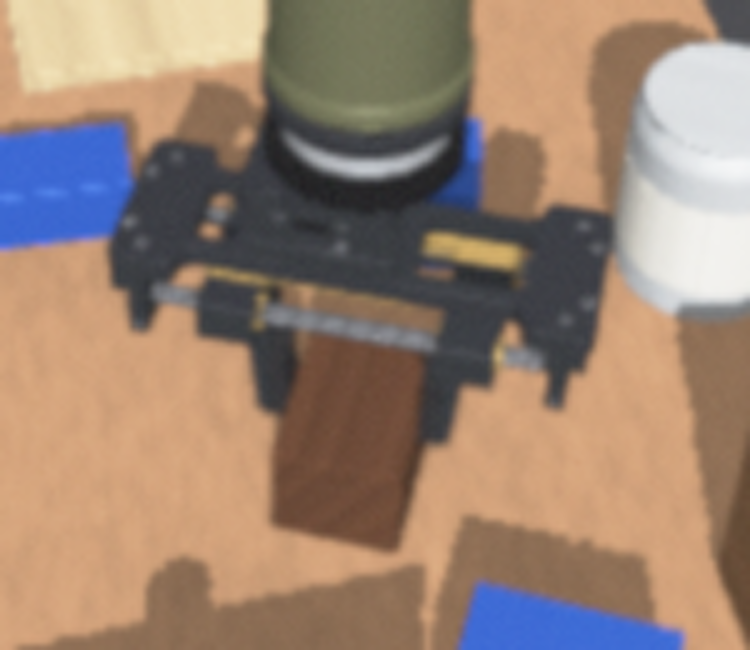

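The block's dark body is centred between the fingers, and the blue ones at crop (60,190), (460,160) and (570,620) are untouched. The opening is 0.624, or 55 mm. Lift.

```bash
python3 -m jog '[[0,0,-0.01,0,0.7],[0,0,-0.03,0,0.7],[0,0,-0.03,0,0.7],[0,0,-0.03,0,0.7],[0,0,0,0,0.7]]'
python3 - <<'E'
from h import *
p=cw(-.097,-.085)
go(p[0],p[1],.056,CA+np.pi/2)
E
```

```text
clock: 26.0
tool_pos: [0.5835, -0.2979, 0.143]
eef_rot: [0.987, -0.158, 0.004, 0.001]
contact_force: [1.6, 0.4, -1.0]
opening: 0.62
t 26.0 pos [ 0.5835 -0.2979  0.143 ] yaw -0.3176 q7 -0.3 F [ 1.6  0.4 -1. ] op 0.62
 turn needed (turns) 0.175 or -0.325  shift now axes [-0.1864 -0.3716  0.0855]  after turn [0.4154 0.0033 0.087 ] (flip x,y for alt turn)
```

```bash
python3 -m jog '[[0,0,0,-0.0217,0.7],[0,0,0,-0.0217,0.7],[0,0,0,-0.0217,0.7],[0,0,0,-0.0217,0.7],[0,0,0,-0.0217,0.7],[0,0,0,-0.0217,0.7],[0,0,0,-0.0217,0.7],[0,0,0,-0.0217,0.7],[0,0,0,-0.0217,0.7],[0,0,0,-0.0217,0.7],[0,0,0,-0.0217,0.7],[0,0,0,-0.0217,0.7],[0,0,0,-0.0217,0.7],[0,0,0,-0.0217,0.7],[0,0,0,-0.0217,0.7],[0,0,0,0,0.7]]'
python3 - <<'E'
from h import *
p=cw(-.097,-.085)
go(p[0],p[1],.056,CA+np.pi/2)
E
```

```text
clock: 27.6
tool_pos: [0.5799, -0.2972, 0.137]
eef_rot: [0.649, 0.761, -0.0, -0.001]
contact_force: [-0.2, 1.0, -1.6]
opening: 0.619
t 27.6 pos [ 0.5799 -0.2972  0.137 ] yaw 1.7284 q7 1.42 F [-0.2  1.  -1.6] op 0.619
 turn needed (turns) 0.0006 or -0.4994  shift now axes [0.4141 0.0085 0.0816]  after turn [0.4143 0.0068 0.081 ] (flip x,y for alt turn)
```

```bash
python3 -m jog '[[0.02,0,0,0.0006,0.7],[0.04,0.0008,0,0,0.7],[0.04,0.0008,0,0,0.7],[0.04,0.0008,0,0,0.7],[0.04,0.0008,0,0,0.7],[0.04,0.0008,0,0,0.7],[0.04,0.0008,0,0,0.7],[0.04,0.0008,0,0,0.7],[0.04,0.0008,0,0,0.7],[0.04,0.0008,0,0,0.7],[0.02,0,0,0,0.7],[0.01,0,0,0,0.7],[0,0,0,0,0.7]]'
python3 - <<'E'
from h import *
p=cw(-.097,-.085)
go(p[0],p[1],.056,CA+np.pi/2)
look(9)
a=cv2.imread('pics/side9.png')
cv2.imwrite('pics/s9.png',cv2.resize(a[100:220,170:310],None,fx=5,fy=5,interpolation=cv2.INTER_CUBIC))
E
```

```text
clock: 28.9
tool_pos: [0.5251, 0.11, 0.1383]
eef_rot: [0.651, 0.759, -0.0, -0.0]
contact_force: [0.6, -0.4, -1.4]
opening: 0.617
t 28.9 pos [0.5251 0.11   0.1383] yaw 1.7246 q7 0.55 F [ 0.6 -0.4 -1.4] op 0.617
 turn needed (turns) -0.0 or 0.5  shift now axes [ 0.0034 -0.0014  0.0823]  after turn [ 0.0034 -0.0015  0.0823] (flip x,y for alt turn)
```

View pics/s9.png

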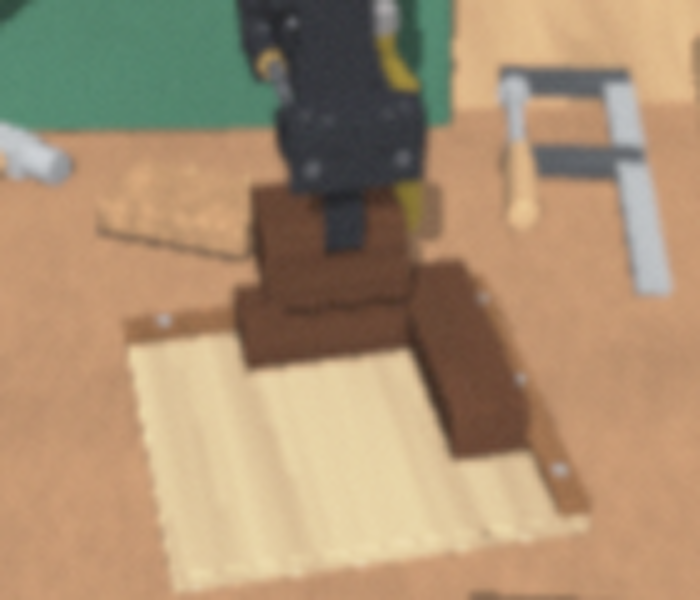

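```bash
python3 -m jog '[[0,0,0.03,0,0.7],[0,0,0.025,0,0.7],[0,0,0.015,0,0.7],[0,0,0.01,0,0.7],[0,0,0.004,0,0.7],[0,0,0,0,0.7],[0,0,0,0,0.7]]'
python3 - <<'E'
from h import *
p=cw(-.085,-.0725)
go(p[0],p[1],.0515,CA+np.pi/2)
E
```

```text
clock: 29.7
tool_pos: [0.526, 0.109, 0.055]
eef_rot: [0.651, 0.759, 0.0, 0.0]
contact_force: [0.3, -0.4, -0.9]
opening: 0.621
t 29.7 pos [0.526 0.109 0.055] yaw 1.7235 q7 0.4 F [ 0.3 -0.4 -0.9] op 0.621
 turn needed (turns) -0.0002 or 0.4998  shift now axes [0.0171 0.0098 0.0035]  after turn [0.0171 0.0098 0.0035] (flip x,y for alt turn)
```

```bash
python3 -m jog '[[0.003,0.001,0.0015,0,0.7],[0.004,0.001,0.001,0,0.7],[0.004,0.001,0,0,0.7],[0.003,0.001,0,0,0.7],[0,0,0,0,0.7]]'
python3 -m jog '[[0.001,0,0,0,0.7],[0.001,0,0,0,0.7],[0,0,0,0,0.7]]'
python3 -m jog '[[0.001,0,0,0,0.7],[0.001,0,0,0,0.7],[0,0,0,0,0.7]]'
python3 - <<'E'
from h import *
p=cw(-.085,-.0725)
go(p[0],p[1],.0515,CA+np.pi/2)
E
```

```text
clock: 30.2
tool_pos: [0.5274, 0.1246, 0.0521]
eef_rot: [0.65, 0.76, 0.0, -0.0]
contact_force: [-0.3, 0.1, -1.8]
opening: 0.619
clock: 30.5
tool_pos: [0.5269, 0.1254, 0.0519]
eef_rot: [0.651, 0.759, -0.0, 0.0]
contact_force: [-0.6, 0.5, -0.9]
opening: 0.62
clock: 30.8
tool_pos: [0.527, 0.1256, 0.0518]
eef_rot: [0.651, 0.759, -0.001, 0.001]
contact_force: [1.2, -5.7, -0.5]
opening: 0.618
t 30.8 pos [0.527  0.1256 0.0518] yaw 1.7234 q7 0.38 F [ 1.2 -5.7 -0.5] op 0.618
 turn needed (turns) -0.0002 or 0.4998  shift now axes [0.0008 0.0062 0.0003]  after turn [0.0008 0.0062 0.0003] (flip x,y for alt turn)
```

```bash
python3 -m jog '[[-0.001,0.002,0,0,0.7],[0,0.002,0,0,0.7],[0,0.001,0,0,0.7],[0,0,0,0,0.7]]'
python3 -m jog '[[0,0.001,0,0,0.7],[0,0.001,0,0,0.7],[0,0,0,0,0.7]]'
python3 -m jog '[[0,0.001,0,0,0.7],[0,0.001,0,0,0.7],[0,0,0,0,0.7]]'
python3 - <<'E'
from h import *
p=cw(-.085,-.0725)
go(p[0],p[1],.0515,CA+np.pi/2)
E
```

```text
clock: 31.2
tool_pos: [0.5292, 0.126, 0.0517]
eef_rot: [0.65, 0.76, -0.003, -0.001]
contact_force: [-5.6, -5.8, 4.5]
opening: 0.622
clock: 31.5
tool_pos: [0.5309, 0.1263, 0.0517]
eef_rot: [0.65, 0.76, -0.003, -0.001]
contact_force: [-5.5, -4.9, 6.6]
opening: 0.621
clock: 31.8
tool_pos: [0.5328, 0.1266, 0.0517]
eef_rot: [0.65, 0.76, -0.003, -0.001]
contact_force: [-6.6, -4.8, 5.5]
opening: 0.623
t 31.8 pos [0.5328 0.1266 0.0517] yaw 1.7255 q7 0.41 F [-6.6 -4.8  5.5] op 0.623
 turn needed (turns) 0.0001 or -0.4999  shift now axes [0.0007 0.0004 0.0002]  after turn [0.0007 0.0004 0.0002] (flip x,y for alt turn)
```

```bash
python3 -m jog '[[0,0.001,0,0,0.7],[0,0.001,0,0,0.7],[0,0,0,0,0.7]]'
python3 -m jog '[[0,0.001,0,0,0.7],[0,0.001,0,0,0.7],[0,0,0,0,0.7]]'
python3 - <<'E'
from h import *
p=cw(-.0836,-.0725)
go(p[0],p[1],.0515,CA+np.pi/2)
look(10)
a=cv2.imread('pics/side10.png')
cv2.imwrite('pics/s10.png',cv2.resize(a[110:220,180:300],None,fx=5.5,fy=5.5,interpolation=cv2.INTER_CUBIC))
E
```

```text
clock: 32.1
tool_pos: [0.5348, 0.1269, 0.0517]
eef_rot: [0.65, 0.76, -0.003, -0.001]
contact_force: [-6.3, -5.9, 6.6]
opening: 0.618
clock: 32.4
tool_pos: [0.5353, 0.127, 0.0517]
eef_rot: [0.65, 0.76, -0.004, -0.001]
contact_force: [-9.3, -6.9, 7.8]
opening: 0.622
t 32.4 pos [0.5353 0.127  0.0517] yaw 1.7259 q7 0.42 F [-9.3 -6.9  7.8] op 0.622
 turn needed (turns) 0.0002 or -0.4998  shift now axes [ 0.0007 -0.0008  0.0002]  after turn [ 0.0007 -0.0008  0.0002] (flip x,y for alt turn)
```

View pics/s10.png

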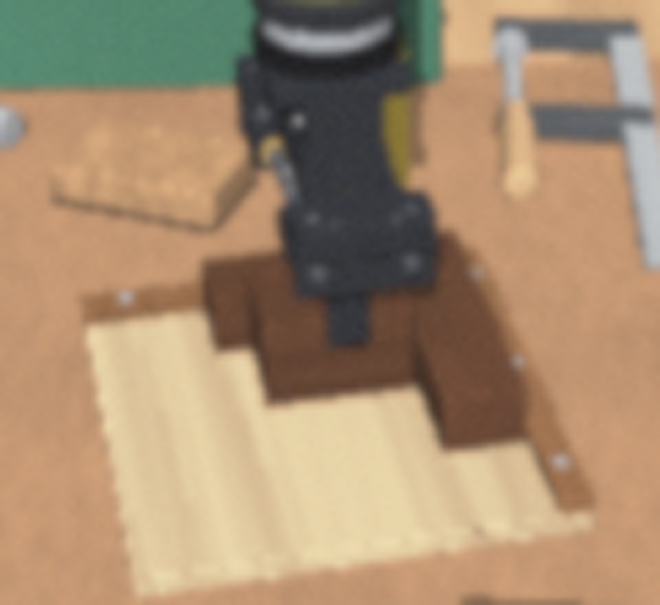

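```bash
python3 -m jog '[[0,0.001,0,0,0.7],[0,0.001,0,0,0.7],[0.0005,0,0,0,0.7],[0,0,0,0,0.7]]'
python3 -m jog '[[0,-0.002,0,0,0.7],[0,-0.002,0,0,0.7],[0,0,0,0,0.7]]'
```

```text
clock: 32.9
tool_pos: [0.5355, 0.127, 0.0516]
eef_rot: [0.65, 0.76, -0.006, -0.002]
contact_force: [-12.9, -7.9, 11.2]
opening: 0.623
clock: 33.2
tool_pos: [0.5354, 0.127, 0.0516]
eef_rot: [0.651, 0.759, -0.003, -0.0]
contact_force: [-5.2, -6.5, 3.8]
opening: 0.617
```

Firm contact, and the TCP has stopped. Release and lift.

```bash
python3 -m jog '[[0,-0.001,0,0,0.7],[0,0,0,0,0.3],[0,0,0,0,0.2],[0,0,-0.02,0,0.1],[0,0,-0.04,0,0],[0,0,-0.05,0,0],[0,0,-0.05,0,0],[0,0,-0.03,0,0]]'
python3 -m jog '[[-0.04,-0.01,0,0,0],[-0.04,-0.01,0,0,0],[-0.04,-0.01,0,0,0],[-0.04,-0.01,0,0,0],[-0.04,-0.01,0,0,0],[-0.04,-0.01,0,0,0],[-0.04,-0.01,0,0,0],[-0.04,-0.01,0,0,0],[-0.04,-0.01,0,0,0],[-0.04,-0.01,0,0,0],[0,0,0,0,0]]'
python3 - <<'E'
from h import *
look(11)
a=cv2.imread('pics/top11.png')
cv2.imwrite('pics/t11.png',cv2.resize(a[140:265,145:270],None,fx=4.8,fy=4.8,interpolation=cv2.INTER_CUBIC))
a=cv2.imread('pics/side11.png')
cv2.imwrite('pics/s11.png',cv2.resize(a[110:220,180:300],None,fx=5.5,fy=5.5,interpolation=cv2.INTER_CUBIC))
for t,d,x0 in (('stile_mid',(.16,.045,.035),(.596,.129,[1.72])),('rail_mid',(.1,.045,.035),(.515,.175,[.154])),('block_mid',(.08,.055,.05),(.533,.127,[.154]))):
    for c in('top','side'):
        l=r.cut_out(t,c)
        pr=proj(c,[[x0[0],x0[1],.04]])[0]
        l=[e for e in l if np.hypot(*(np.array([(e['rect'][0]+e['rect'][2])/2,(e['rect'][1]+e['rect'][3])/2])-pr))<15]
        if l:
            x,f,n=fit({c:l[0]['pixels'].astype(float)},d,.012,x0); print(t,c,round(l[0]['score'],2),x.round(4),f,n,wc(x).round(4),(x[2]-CA).round(4))
for t,zz in (('tin_mid',.05),('glue_mid',.08),('sander_mid',.014),('offcut_mid',.009)):
    l=r.cut_out(t,'top')
    if l: d=l[0]['rect']; print(t,unproj('top',[[(d[0]+d[2])/2,(d[1]+d[3])/2]],zz)[0])
E
```

```text
clock: 34.0
tool_pos: [0.5377, 0.1312, 0.2461]
eef_rot: [0.65, 0.76, 0.003, 0.0]
contact_force: [0.7, 0.1, 0.3]
opening: 0.999
clock: 35.1
tool_pos: [0.4981, -0.2887, 0.241]
eef_rot: [0.655, 0.756, -0.001, 0.001]
contact_force: [0.6, -0.9, 0.1]
opening: 1.002
stile_mid top 0.56 [0.5978 0.129  1.7041] 219.2627450980392 1068.0 [-0.0208 -0.0808] 1.5502
stile_mid side 0.86 [0.6001 0.132  1.6474] 132.40392156862745 615.0 [-0.0181 -0.0781] 1.4935
rail_mid top 0.71 [0.5154 0.1774 0.2143] 136.5686274509804 693.0 [-0.0948 -0.0203] 0.0604
rail_mid side 0.52 [0.534  0.2594 0.0163] 517.9803921568628 35.0 [-0.0639  0.0578] -0.1376
block_mid top 0.71 [0.5334 0.1262 0.1411] 66.8392156862745 778.0 [-0.0848 -0.0737] -0.0128
block_mid side 0.79 [ 0.5474  0.1441 -0.0457] 423.7686274509804 277.0 [-0.0682 -0.0581] -0.1996
tin_mid [ 0.74931782 -0.18805732  0.05      ]
glue_mid [0.55894354 0.33531238 0.08      ]
sander_mid [0.42620008 0.34624208 0.014     ]
offcut_mid [ 0.45670953 -0.45892343  0.009     ]
```

View pics/t11.png

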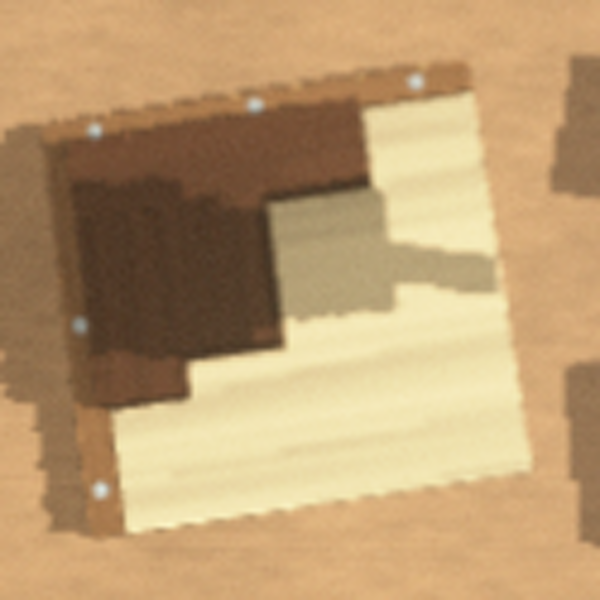

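View pics/s11.png

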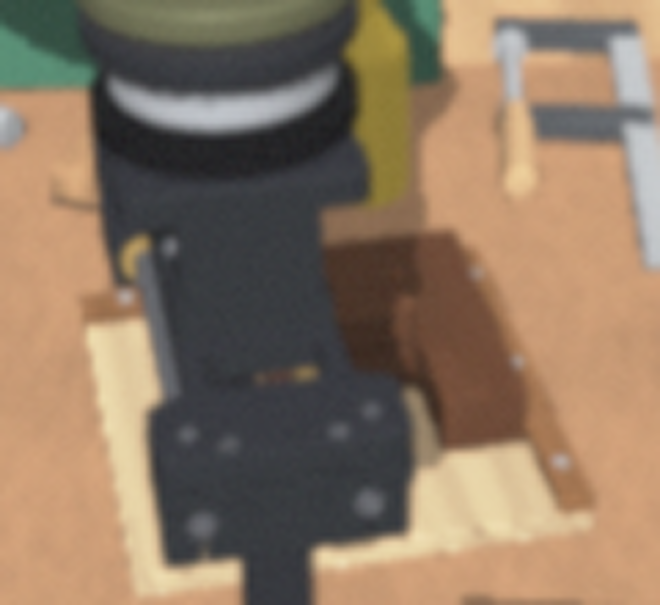

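```bash
python3 -m jog '[[-0.035,-0.02,0,0,0],[-0.035,-0.02,0,0,0],[-0.035,-0.02,0,0,0],[-0.035,-0.02,0,0,0],[-0.035,-0.02,0,0,0],[-0.035,-0.02,0,0,0],[-0.035,-0.02,0,0,0],[-0.035,-0.02,0,0,0],[0,0,0,0,0],[0,0,0,0,0]]'
python3 - <<'E'
from h import *
look(12)
a=cv2.imread('pics/top12.png');b=cv2.imread('pics/side12.png')
cv2.imwrite('pics/c12.png',np.hstack([cv2.resize(a[140:265,145:270],(400,400),interpolation=cv2.INTER_CUBIC),cv2.resize(b[110:210,190:290],(400,400),interpolation=cv2.INTER_CUBIC)]))
# expected outline overlay
o=a.copy(); ov=cv2.resize(a[140:265,145:270],None,fx=4.8,fy=4.8,interpolation=cv2.INTER_CUBIC); os_=cv2.resize(b[110:220,180:300],None,fx=5,fy=5,interpolation=cv2.INTER_CUBIC)
for (x,y),ang,L,W,H in (((-.0225,-.08),CA+np.pi/2,.16,.045,.035),((-.095,-.0225),CA,.1,.045,.035),((-.085,-.0725),CA,.08,.055,.05)):
    p=cw(x,y); P=box(p[0],p[1],ang,L,W,.012,.012+H)[4:]
    for img,c,f,off in ((ov,'top',4.8,[145,140]),(os_,'side',5,[180,110])):
        cv2.polylines(img,[np.round((proj(c,P)+.5-off)*f).astype(np.int32)],True,(0,255,0),1)
cv2.imwrite('pics/ov.png',np.hstack([cv2.resize(ov,(400,400)),cv2.resize(os_,(400,int(400*os_.shape[0]/os_.shape[1])))[:400] if 0 else cv2.resize(os_,(400,400))]))
for t,d,x0 in (('stile_mid',(.16,.045,.035),(.596,.129,[1.72])),('rail_mid',(.1,.045,.035),(.515,.175,[.154])),('block_mid',(.08,.055,.05),(.533,.127,[.154]))):
    c='top'
    l=r.cut_out(t,c)
    pr=proj(c,[[x0[0],x0[1],.04]])[0]
    l=[e for e in l if np.hypot(*(np.array([(e['rect'][0]+e['rect'][2])/2,(e['rect'][1]+e['rect'][3])/2])-pr))<15]
    if l:
        x,f,n=fit({c:l[0]['pixels'].astype(float)},d,.012,x0); print(t,c,round(l[0]['score'],2),f,n,wc(x).round(4),(x[2]-CA).round(4))
for t,zz in (('tin_mid',.05),('glue_mid',.08),('sander_mid',.014),('offcut_mid',.009)):
    l=r.cut_out(t,'top')
    if l: d=l[0]['rect']; print(t,unproj('top',[[(d[0]+d[2])/2,(d[1]+d[3])/2]],zz)[0])
E
```

```text
clock: 36.7
tool_pos: [0.3832, -0.5836, 0.2414]
eef_rot: [0.652, 0.759, 0.0, -0.0]
contact_force: [0.4, 0.9, 0.2]
opening: 0.999
stile_mid top 0.94 183.50588235294117 1122.0 [-0.0211 -0.081 ] 1.5626
rail_mid top 0.88 159.24705882352941 668.0 [-0.0943 -0.0203] 0.09
block_mid top 0.89 44.14509803921568 825.0 [-0.0858 -0.074 ] -0.0038
tin_mid [ 0.75222461 -0.18656232  0.05      ]
glue_mid [0.5565249  0.33687509 0.08      ]
sander_mid [0.42543055 0.34428557 0.014     ]
offcut_mid [ 0.45909555 -0.45988738  0.009     ]
```

View pics/c12.png

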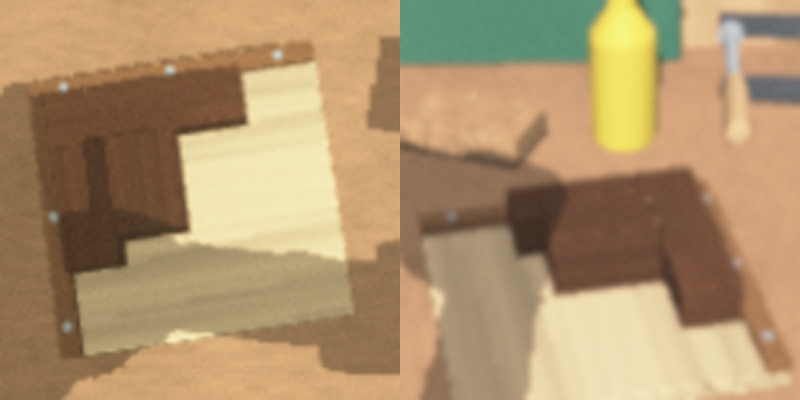

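View pics/ov.png

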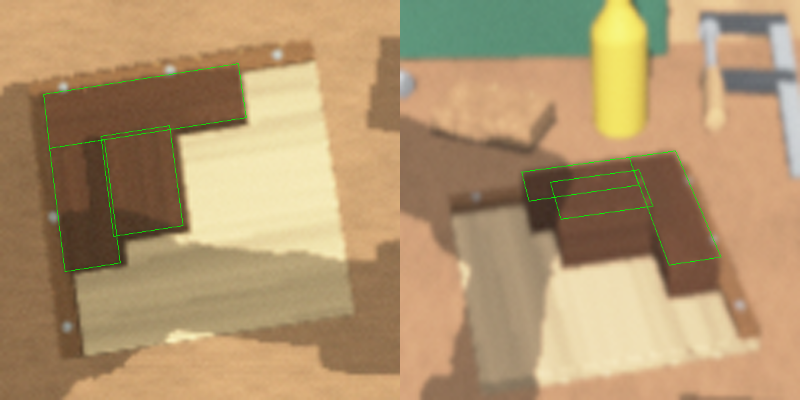

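View pics/top12.png

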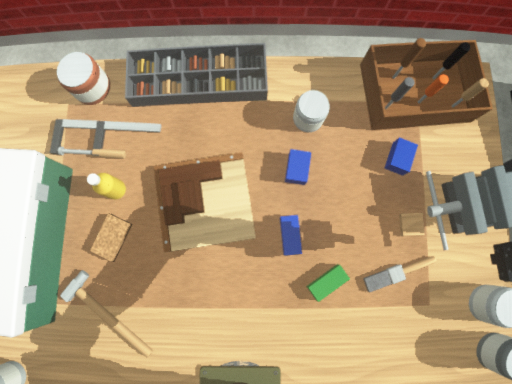

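```bash
python3 -c "
from plant import r
print(r.finish_job())"
```

```text
the job is handed in; nothing more can be done
None
```

The door corner is dry-fitted and the job is handed in at about 37 s; no verdict came back. I gripped the stile and slid it into the fence corner. Then I laid the rail along the left fence and butted it against the stile, and packed the dark glue block into the inside corner. Each piece went in until the contact force rose and motion stopped. I then released all three and moved the arm clear.

Last checks, as fitted in the corner frame from the pictures:

| Piece | Measured (mm) | Ideal (mm) | Angle error | When measured |
|---|---|---|---|---|
| Stile | (-21, -81) | (-22.5, -80) | 0.008 rad | final top view |
| Rail | (-94, -22.5) | (-95, -22.5) | 0.013 rad | top view, before the block went in |
| Block | (-86, -74) | (-85, -72.5) | 0.004 rad | final top view |

- **Rail disagreement:** the final network fit of the rail gave 0.09 rad of turn and y of -20 mm, which is out of tolerance. I judged that unreliable because the taller block hides part of the rail. The overlaid ideal outlines match all three pieces in both pictures.
- **Side-view fits:** in the look just before the arm was fully clear, the side-camera fits were also off. The arm was blocking that view, so I did not use them, and I did not fit the last side picture.
- **Bystanders:** the tin, glue bottle, sanding block and offcut read within about 10 mm of their start. That is roughly the scatter of the network's masks.

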